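# Gauge light-bar mounting feet, bin them and slide the loaded tray down the step

## Task

Take the light-bar mounting feet from the cardboard, working from the robot's left to its right, and try each gently in the channel gauge: those that go fully down to the channel's floor are good and are set upright in the tray beside the foot already there; those that stop at its mouth go into the grey reject box. When all are sorted, slide the tray, without lifting or tipping it, off the upper deck, down the step and between the rails, until it sits flat on the lower deck against the end stop with its feet still standing in it. Leave the other things on the bench alone.

Things in the scene. Friction and masses are not known exactly. Their poses are not given: they have to be found in the camera images.
- gauge: Channel gauge, a steel U-block fixed to the bench, 60 (x) x 90 (y) x 40 mm; origin at the centre of its underside, z up. Its straight channel runs along its own x, open at both ends and on top, 40 mm wide in y; a shallow bevel on both sides widens it to 52 mm over the top 3.5 mm.
- gauge_floor (a point): Centre of the channel's floor, 10 mm above the bench. A good foot, its length along the channel, drops in until its base rests here; an oversize one stops on the bevels with its base about 37 mm above the bench.
- queue_board: Cardboard sheet fixed to the bench, 120 (x) x 240 (y) x 4 mm, on which the three or four untested feet stand in a row along its y, each with its length roughly along the sheet's x. The first is at the sheet's +y end (the robot's left), then every 62 mm or so; the fourth place may be empty. Origin: centre of its underside. It lies left or right of the gauge.
- tote: Open grey plastic reject box fixed to the bench, 120 (x) x 230 (y) x 40 mm, walls and floor 5 mm; origin at the centre of its underside. It lies on the other side of the gauge from the cardboard.
- transfer: Transfer station, fixed: two decks 140 mm wide (x), z up; origin at bench level in the gap between them, on the centre line. Upper deck (bright steel): y +5 to +235 mm, top 24 mm above the bench. Lower deck (grey): y -5 to -245 mm, top 16 mm above the bench, so an 8 mm step down with a 10 mm gap. The tray is slid towards -y; home is its centre at y = -135 mm.
- stop (a point): Middle of the end stop's face at lower-deck level, at y = -245 mm of the transfer station; the stop is 40 mm tall above the bench. The lower deck's two side rails are 114 mm apart, 32 mm tall above the bench, and flare to about 130 mm at the step.
- tray: Aluminium tray, open on top, 100 (x) x 220 (y) x 25 mm, walls and floor 4 mm, about 0.4 kg, standing on the upper deck; origin at the centre of its underside, z up, its front end to -y. On its rear (+y) end stands a tab.
- tray_tab (a point): Point on the tray's tab, 50 mm above the tray's underside and 137 mm behind (+y of) the tray's centre. The tab is an upright plate 14 mm thick (x), reaching from 110 to 160 mm behind the centre and from 10 to 70 mm above the underside; grip it across its thickness.
- foot_0_c (a point): Centre (half-way up) of a foot that has already passed and stands in the front end of the tray, across it (its length along the tray's x), about 77 mm ahead (-y) of the tray's centre. Same make as the others.
- foot_1a_c (a point): Centre (35 mm above its underside) of the foot standing first in the row. Aluminium, 0.12 kg: base block 80 (own x) x about 40 (own y) x 35 mm, on its centre line an upright lug 52 (x) x 14 (y) x 35 mm to grip by, 70 mm in all; z up. Exactly one of foot_1a and foot_1b is there, the other is absent; either may be good or oversize, only the gauge tells.
- foot_1b_c (a point): As foot_1a: the other candidate for the first place in the row, same shape and axes.
- foot_2a_c (a point): Centre (35 mm above its underside) of the foot standing second in the row. Aluminium, 0.12 kg: base block 80 (own x) x about 40 (own y) x 35 mm, on its centre line an upright lug 52 (x) x 14 (y) x 35 mm to grip by, 70 mm in all; z up. Exactly one of foot_2a and foot_2b is there, the other is absent; either may be good or oversize, only the gauge tells.
- foot_2b_c (a point): As foot_2a: the other candidate for the second place in the row, same shape and axes.
- foot_3a_c (a point): Centre (35 mm above its underside) of the foot standing third in the row. Aluminium, 0.12 kg: base block 80 (own x) x about 40 (own y) x 35 mm, on its centre line an upright lug 52 (x) x 14 (y) x 35 mm to grip by, 70 mm in all; z up. Exactly one of foot_3a and foot_3b is there, the other is absent; either may be good or oversize, only the gauge tells.
- foot_3b_c (a point): As foot_3a: the other candidate for the third place in the row, same shape and axes.
- foot_4_c (a point): As foot_1a, in the fourth place of the row; often absent.
- bottle: Glue bottle, 185 mm tall, bystander. Leave alone.
- tape_roll: Roll of clear tape, 96 mm across, bystander. Leave alone.
- driver: Screwdriver, bystander. Leave alone.
- offcut_a: Offcut of aluminium channel, 100 mm long, sometimes absent, bystander in front of the robot. Leave alone.
- offcut_b: Offcut of light-bar end section, 90 mm long, bystander in front of the robot. Leave alone.
- driver_box: Grey power-unit box, 60 x 110 x 35 mm, bystander. Leave alone.
- short_bar: Short LED light bar, 220 mm long, bystander. Leave alone.
Things that resemble listed ones, but are neither listed nor needed, are in the scene too. Leave any pink look-alike of the gauge alone. Leave any yellow look-alike of the part that bears foot_1b_c alone.

How it is judged:
By the outcome, as a careful person would: the job done as asked, in the order asked, and still so for the second after the job is handed in, with the robot touching nothing.
Of foot_1a, foot_1b only 1 to 1 are there at a start; the rules pass over those that are not, and their reading is None.
Of foot_2a, foot_2b only 1 to 1 are there at a start; the rules pass over those that are not, and their reading is None.
Of foot_3a, foot_3b only 1 to 1 are there at a start; the rules pass over those that are not, and their reading is None.
Of foot_4, offcut_a only 1 to 1 are there at a start; the rules pass over those that are not, and their reading is None.
At some moment in a run one of foot_1a, foot_1b, foot_2a, foot_2b, foot_3a, foot_3b, foot_4 may be knocked a few centimetres aside while the robot is not near it.
It also fails if it takes over 210 s, if anything falls off the work surface, if the arm or the gripper's body presses on something with over 40 N, if the wrist force passes 120 N, or if a joint passes its speed limit or range.

## Robot

A 7-joint arm with a two-finger parallel gripper is mounted at the origin on the work surface. World frame = base frame: x ahead of the robot, y to its left, z up, the work surface at z = 0. Lengths are in m, angles in rad, forces in N, time in s.
With the tool pointing down it reaches from about 0.425 to 0.95 m from the base axis. Payload 4.7 kg.
Tool frame: the origin (TCP) lies between the finger pads; the fingertips stand 25 mm ahead of it and the grasp point (between the pads) lies 6 mm ahead of it; x points along the fingers, z is the direction in which the jaws open and shut, and the axes are right-handed (so a half turn about x gives the same grasp; the last joint's range is limited). The gripper opens to 85 mm and grips with 20 to 120 N. Pads are 22 mm wide; open, the fingers measure 114 mm over their backs; the gripper's body (76 mm by 85 mm) begins 54 mm behind the grasp point. The pads swing forward as they close: fully open they stand 13 mm farther back than shut.
Start: joints at [-1.266, 0.469, -0.049, 1.532, 0.024, 1.141, -0.082], TCP at [0.221, 0.638, 0.256] pointing down, gripper open.
Joint ranges: [-2.59, 2.59], [-0.33, 1.99], [-1.39, 1.29], [0.1, 2.45], [-1.04, 4.18], [0.21, 1.99], [-2.66, 2.66]. Speed limits (rad/s): [2.57, 2.57, 3.14, 3.14, 3.14, 3.14, 3.14].

## Interface

Orientations are given as a 3x3 rotation matrix whose columns are the frame's x, y, z axes.
In Python, from rig import * gives the robot as it stands. Calls block until the motion is done:
- movep(position, orientation): joint-space move of the TCP to a pose.
- move_l(position, attitude=None, feed=0.15, until_force=None): straight line of the TCP; attitude=None keeps the orientation; feed is the mean speed in m/s. With until_force (N) it stops when the force on the tool has changed by that much, and returns True; else False.
- move_joints(angles): joint-space move.
- command_gripper(opening, newtons=None): finger opening in m; newtons is the grip in N (None keeps the last); returns when the fingers have stopped.
- sleep(seconds).
- inverse_kinematics(position, orientation): joint angles nearest the present ones, or None.
- sense(): the state.
- camera(name): name is "scene" or "top" or "wrist"; returns (picture, depth): 420x560x3 uint8, red, green, blue; 420x560 float32, m along the optical axis (not along the pixel's ray), 0 where there is no reading.
- camera_params(name): a dict with "K" (3x3 intrinsics, pixels), "position" and "rotation" of the camera in the world; the wrist camera has in their place "tool_from_camera" (4x4, takes a point from camera to tool coordinates, whose origin is the TCP and whose axes are the tool frame's). Camera axes: x right, y down, z forward; pixel columns grow to the right and rows downward; lengths in m; the calibration is good to about 2 mm. A picture is of the moment at which its call begins: read the wrist's pose just before it. camera_params takes no time and is no camera call.
A pose or a line that the arm cannot do raises Unreachable and nothing moves.
- finish_job(): hands the job in, once; it reports no verdict.
The state is a dict: "time_s": time; "joint_pos": joint angles; "qd": joint speeds; "joint_efforts": joint torques, N m; "position": TCP position; "tcp_rot": TCP orientation; "wrist_force": force on the tool from outside, world axes, zero at the start; "ft_torque": the same for the moment, N m; "finger_gap": finger opening in m.
Only numpy, scipy, OpenCV 4.12 (cv2) and the standard library are available. Lean on these libraries where they do the work, as an engineer would, in place of code of your own. Each camera call takes 0.05 s, during which the arm holds its last target. There are 200 camera calls.

## Working session

There is one attempt and no reset: what is moved stays moved. The work goes in short steps, each a Python script; the robot and the scene stay as the last script left them, time stands still between calls to the robot, and variables do not carry over. Pictures are saved under pics/ and viewed, about 12 in all and at most 16, crops included, and the job is handed in when it is done.

```bash
ls; mkdir -p pics; python3 - <<'E'
from rig import *
import cv2,numpy as np
np.set_printoptions(precision=4,suppress=True)
for n in ("scene","top"):
    p,d=camera(n); np.savez(f"pics/{n}0.npz",p=p,d=d)
    cv2.imwrite(f"pics/{n}0.png",cv2.resize(p[...,::-1],(800,600),interpolation=cv2.INTER_CUBIC))
    print(camera_params(n), (d>0).mean())
print(camera_params("wrist")); print(sense())
E
```

```text
pics
{'K': array([[444.5081,   0.    , 269.3537],
       [  0.    , 444.5081, 206.9599],
       [  0.    ,   0.    ,   1.    ]]), 'position': array([1.2831, 0.0804, 1.063 ]), 'rotation': array([[-0.1251,  0.767 , -0.6293],
       [ 0.9921,  0.0959, -0.0804],
       [-0.0014, -0.6344, -0.773 ]])} 0.9959863945578231
{'K': array([[454.1925,   0.    , 277.9778],
       [  0.    , 454.1925, 202.5525],
       [  0.    ,   0.    ,   1.    ]]), 'position': array([ 0.3097, -0.0098,  1.4008]), 'rotation': array([[-0.0146, -0.987 ,  0.1599],
       [-0.9998,  0.0122, -0.0161],
       [ 0.0139, -0.1601, -0.987 ]])} 0.9961352040816327
{'K': array([[292.5665,   0.    , 281.465 ],
       [  0.    , 292.5665, 210.5986],
       [  0.    ,   0.    ,   1.    ]]), 'tool_from_camera': array([[-0.0003, -0.3106,  0.9505, -0.1174],
       [ 0.0001, -0.9505, -0.3106,  0.0783],
       [ 1.    ,  0.    ,  0.0003,  0.0009],
       [ 0.    ,  0.    ,  0.    ,  1.    ]])}
{'time_s': 0.1, 'joint_pos': array([-1.2659,  0.4693, -0.0486,  1.5336,  0.0241,  1.141 , -0.0823]), 'qd': array([ 0.0011, -0.0011, -0.0005, -0.0036,  0.0007, -0.0011,  0.0023]), 'joint_efforts': array([  0.0006, -51.1515,  -0.0469, -23.8389,   0.0108,   0.0045,
         0.    ]), 'position': array([0.221 , 0.6373, 0.2554]), 'tcp_rot': array([[-0.0005, -0.9448,  0.3276],
       [-0.0017,  0.3276,  0.9448],
       [-1.    , -0.0001, -0.0018]]), 'wrist_force': array([ 0.5166,  0.005 , -0.3994]), 'ft_torque': array([ 0.0057, -0.0207, -0.0368]), 'finger_gap': 0.0855632516629916}
```

View pics/top0.png

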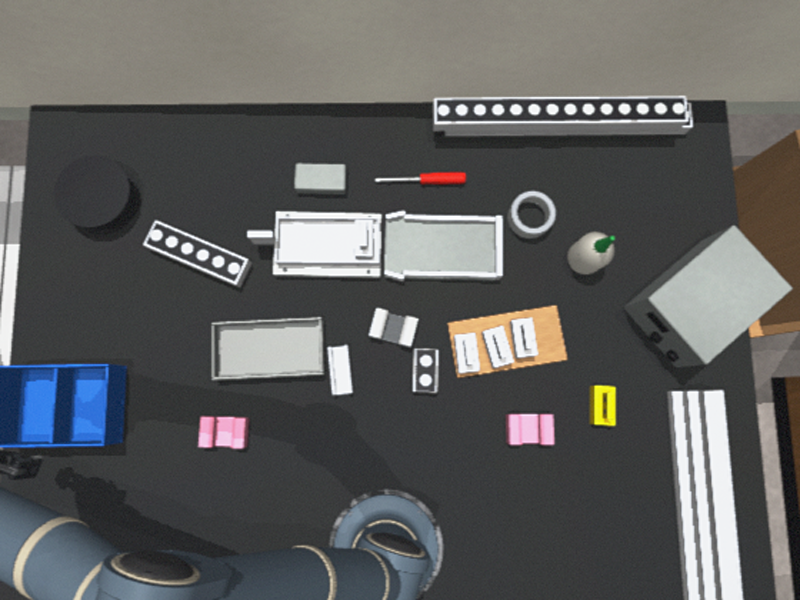

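View pics/scene0.png

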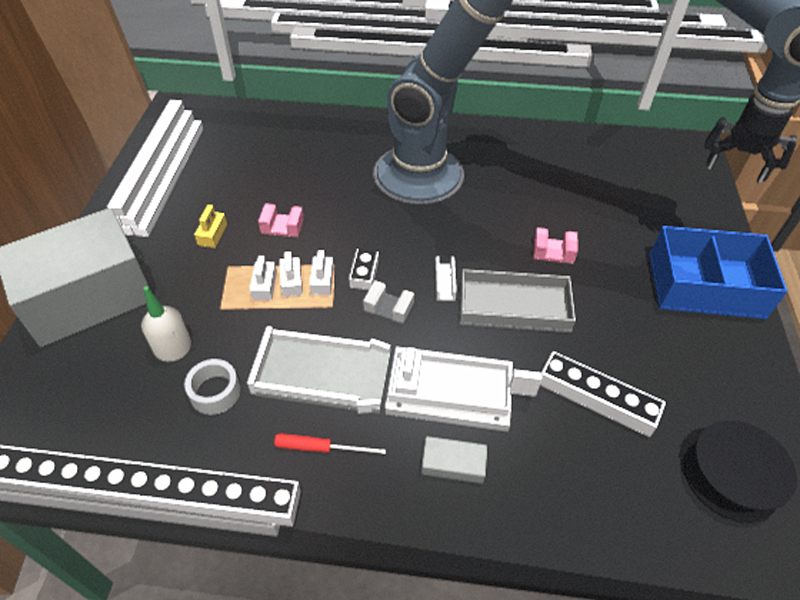

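Top view (800×600 px): three feet on the cardboard at (466,352), (498,345) and (524,337). The gauge is at (394,327), the tote at (267,349), the tray at (327,243) with its tab at (260,237), and the lower deck at (443,246). The fourth place is empty.

```bash
cat > h.py <<'E'
import numpy as np, cv2
np.set_printoptions(precision=4,suppress=True)
def cloud(p,d,K,R,t):
    v,u=np.mgrid[:d.shape[0],:d.shape[1]]
    c=np.stack([(u-K[0,2])/K[0,0]*d,(v-K[1,2])/K[1,1]*d,d],-1)
    w=c@R.T+t; w[d<=0]=np.nan
    return w
def rect(xy):
    """min-area rectangle: centre, (long, short), yaw of long axis"""
    (c,s,a)=cv2.minAreaRect(xy.astype(np.float32)*1000)
    a=np.radians(a); 
    if s[0]<s[1]: s=s[::-1]; a+=np.pi/2
    a=(a+np.pi/2)%np.pi-np.pi/2
    return np.array(c)/1000,np.array(s)/1000,a
E
cat > m.py <<'E'
from h import *
from rig import camera_params
for n in("top","scene"):
    z=np.load(f"pics/{n}0.npz"); q=camera_params(n)
    w=cloud(z["p"],z["d"],q["K"],q["rotation"],q["position"])
    hsv=cv2.cvtColor(z["p"],cv2.COLOR_RGB2HSV)
    X,Y,Z=w[...,0],w[...,1],w[...,2]
    print(n,"bench z",np.nanmedian(Z[(abs(X-.35)<.05)&(abs(Y)<.3)]))
    def rep(name,m,k=1,minA=15):
        nl,lab,st,_=cv2.connectedComponentsWithStats(m.astype(np.uint8))
        for i in range(1,nl):
            if st[i,4]>minA:
                r=rect(np.c_[X[lab==i],Y[lab==i]]); print(name,r[0],r[1],round(r[2],3),"z",np.nanpercentile(Z[lab==i],[5,50,95]),st[i,4])
    area=(X>.38)&(X<.95)&(abs(Y)<.55)
    brown=(abs(hsv[...,0].astype(int)-15)<8)&(hsv[...,1]>90)
    rep("board",area&brown,minA=200)
    rep("z>58",area&(Z>.058)&(Z<.12)&(Y>-.35))
    rep("z33-48",area&(Z>.033)&(Z<.048),minA=60)
    rep("z8-22",area&(Z>.008)&(Z<.022)&(hsv[...,1]<60),minA=100)
    rep("z22-33",area&(Z>.022)&(Z<.033),minA=100)
E
python3 m.py
```

```text
top bench z 0.0015660583717449494
board [ 0.4236 -0.2682] [0.2438 0.1206] -1.428 z [-0.0017  0.0035  0.0086] 1423
z>58 [ 0.9141 -0.232 ] [0.236  0.0643] -1.568 z [0.0666 0.0819 0.0869] 1617
z>58 [0.6383 0.0393] [0.0792 0.0366] -0.005 z [0.0588 0.0642 0.0996] 310
z>58 [0.6415 0.2527] [0.0504 0.0167] 1.537 z [0.063  0.0902 0.0968] 129
z>58 [ 0.4266 -0.2969] [0.0509 0.0152] 0.07 z [0.0624 0.0726 0.077 ] 104
z>58 [ 0.4071 -0.2404] [0.0512 0.0147] 0.283 z [0.06   0.0724 0.0783] 102
z>58 [ 0.4008 -0.1739] [0.0414 0.0148] 0.112 z [0.0641 0.0727 0.0773] 78
z33-48 [0.7843 0.1363] [0.1081 0.0594] 1.529 z [0.0333 0.0354 0.0393] 423
z33-48 [ 0.6958 -0.3257] [0.0948 0.0939] -0.073 z [0.0363 0.0431 0.0473] 332
z33-48 [ 0.6235 -0.2504] [0.1327 0.0109] -0.035 z [0.0356 0.0393 0.0444] 169
z33-48 [0.6629 0.2215] [0.1155 0.0445] -0.773 z [0.0344 0.0424 0.0476] 89
z33-48 [0.6866 0.0941] [0.1334 0.0048] 1.563 z [0.0339 0.0429 0.0473] 73
z33-48 [0.6177 0.4001] [0.2222 0.0607] 1.155 z [0.0355 0.0403 0.045 ] 1370
z33-48 [0.4606 0.0107] [0.0603 0.0249] -0.262 z [0.0346 0.039  0.0435] 163
z33-48 [ 0.4429 -0.0
[... 3285 characters left out ...]
9  0.0152 0.0205] 101
z8-22 [ 0.9486 -0.3457] [0.4082 0.0152] -1.539 z [0.0086 0.0146 0.0214] 334
z22-33 [0.4696 0.2484] [0.2263 0.0076] -1.534 z [0.0228 0.028  0.0324] 177
z22-33 [ 0.5679 -0.1289] [0.2499 0.0727] -1.342 z [0.0226 0.0295 0.0328] 295
z22-33 [0.6318 0.144 ] [0.1666 0.0848] 1.552 z [0.0265 0.0295 0.0324] 1521
z22-33 [ 0.6906 -0.1494] [0.2093 0.045 ] 1.363 z [0.0231 0.0299 0.0328] 266
z22-33 [0.6458 0.3925] [0.2164 0.0079] 1.154 z [0.0225 0.0274 0.0324] 215
z22-33 [0.6791 0.1208] [0.2301 0.0655] -1.561 z [0.0227 0.0259 0.0307] 670
z22-33 [ 0.7865 -0.1323] [0.0993 0.0231] -1.557 z [0.0225 0.0255 0.0292] 262
z22-33 [0.8143 0.1372] [0.1083 0.0064] 1.536 z [0.0222 0.0289 0.0326] 101
```

```bash
cat >> h.py <<'E'
import rig, time
from rig import *
def get(n,save=None):
    """picture, hsv, world cloud"""
    s=sense(); p,d=camera(n); q=camera_params(n)
    if n=="wrist":
        T=q["tool_from_camera"]; R=s["tcp_rot"]@T[:3,:3]; t=s["tcp_rot"]@T[:3,3]+s["position"]
    else: R,t=q["rotation"],q["position"]
    if save: cv2.imwrite(f"pics/{save}.png",p[...,::-1])
    return p,cv2.cvtColor(p,cv2.COLOR_RGB2HSV),cloud(p,d,q["K"],R,t)
def blobs(w,m,minA=15):
    nl,lab,st,_=cv2.connectedComponentsWithStats(m.astype(np.uint8)); out=[]
    for i in range(1,nl):
        if st[i,4]>minA: out.append((*rect(w[lab==i][:,:2]),np.nanmedian(w[lab==i][:,2]),st[i,4]))
    return out
def show(name,bl):
    for b in bl: print(name,b[0],b[1],round(b[2],3),"z",round(float(b[3]),4),b[4])
def box(w,x0,x1,y0,y1,z0,z1):
    X,Y,Z=w[...,0],w[...,1],w[...,2]
    return (X>x0)&(X<x1)&(Y>y0)&(Y<y1)&(Z>z0)&(Z<z1)
def tool(jaw):
    """tool down, jaws opening along world yaw `jaw`"""
    z=np.array([np.cos(jaw),np.sin(jaw),0]); x=np.array([0,0,-1.]); return np.c_[x,np.cross(z,x),z]
def rot(a): return np.array([[np.cos(a),-np.sin(a)],[np.sin(a),np.cos(a)]])
E
python3 - <<'E'
from h import *
for p,j in [((.3955,-.173,.2),.1+np.pi/2),((.3955,-.173,.067),.1+np.pi/2),((.452,-.02,.08),-.265+np.pi/2),((.43,.25,.2),.02+np.pi/2),((.643,.09,.2),np.pi/2),((.6415,.2527,.07),0),((.633,.0,.07),0)]:
    for k in (0,np.pi):
        q=inverse_kinematics(p,tool(j+k)); print(p,round(j+k,2),q)
movep((.40,-.19,.22),tool(.1-np.pi/2)) if inverse_kinematics((.40,-.19,.22),tool(.1-np.pi/2)) is not None else movep((.40,-.19,.22),tool(.1+np.pi/2))
p,hsv,w=get("wrist","w1"); s=sense(); print(s["time_s"],s["position"],s["wrist_force"])
show("lug",blobs(w,box(w,.33,.5,-.35,-.1,.058,.09),100))
show("base",blobs(w,box(w,.33,.5,-.35,-.1,.030,.048),100))
E
```

```text
(0.3955, -0.173, 0.2) 1.67 [-0.5318  0.1854  0.9666  2.1832 -0.2011  0.8623  2.2294]
(0.3955, -0.173, 0.2) 4.81 [-0.5524  0.1909  0.9932  2.1839 -0.2107  0.8636 -0.9004]
(0.3955, -0.173, 0.067) 1.67 [-0.1985  0.432   0.633   2.2852 -0.4895  0.5548  2.4853]
(0.3955, -0.173, 0.067) 4.81 [-0.2298  0.4425  0.6745  2.2867 -0.5244  0.5635 -0.6201]
(0.452, -0.02, 0.08) 1.31 [-0.3497  0.3846  0.3653  2.2223 -0.2501  0.5721  1.5083]
(0.452, -0.02, 0.08) 4.45 [-0.7617  0.5252  0.9189  2.2418 -0.6844  0.6822 -1.1849]
(0.43, 0.25, 0.2) 1.59 [-0.6567  0.2421  0.0531  2.0129 -0.0164  0.8869  0.996 ]
(0.43, 0.25, 0.2) 4.73 [-1.1202  0.2694  0.6102  2.0371 -0.1973  0.8916 -1.953 ]
(0.643, 0.09, 0.2) 1.57 [-0.3536  0.4785  0.2091  1.6697 -0.1135  1.0053  1.4644]
(0.643, 0.09, 0.2) 4.71 [-0.6668  0.5456  0.6711  1.6888 -0.383   1.0423 -1.4409]
(0.6415, 0.2527, 0.07) 0 [-0.656   0.6974  0.328   1.6604 -0.2839  0.831  -0.2067]
(0.6415, 0.2527, 0.07) 3.14 [-0.2249  0.7011 -0.3156  1.6307  0.2691  0.8528  2.4927]
(0.633, 0.0, 0.07) 0 [-0.4097  0.6511  0.4865  1.8132 -0.4147  0.7799  0.2919]
(0.633, 0.0, 0.07) 3.14 [-0.7597  0.9171  1.1035  1.8322 -0.9611  1.0441 -2.3993]
3.125 [ 0.4005 -0.1895  0.22  ] [-0.4774 -0.1576  0.1999]
lug [ 0.4281 -0.2971] [0.0523 0.015 ] 0.099 z 0.0733 1168
lug [ 0.4098 -0.2407] [0.0521 0.0144] 0.261 z 0.0736 930
lug [ 0.3979 -0.175 ] [0.052  0.0142] 0.093 z 0.0738 854
base [ 0.4283 -0.2972] [0.0798 0.0435] 0.101 z 0.0388 1969
base [ 0.4097 -0.2409] [0.08   0.0432] 0.265 z 0.0388 2073
base [ 0.3977 -0.1749] [0.0803 0.043 ] 0.094 z 0.0389 2098
base [ 0.3678 -0.1065] [0.0753 0.0129] -0.0 z 0.031 563
```

View pics/w1.png

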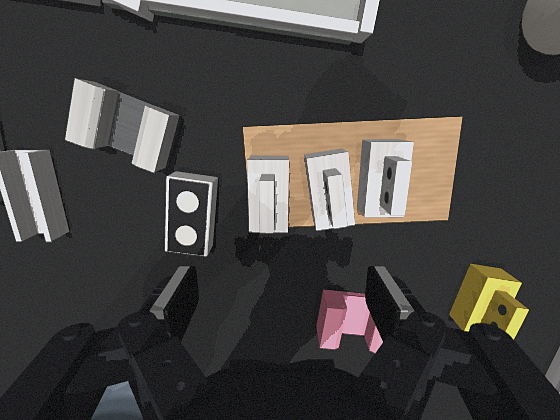

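The wrist view shows the feet at (268,195), (330,190) and (386,178), and the gauge at (122,125). Next I measure the gauge from directly above, then pick foot 1.

```bash
cat >> h.py <<'E'
def gauge(w):
    b=blobs(w,box(w,.40,.50,-.09,.06,.033,.05),100); show("wall",b)
    f=blobs(w,box(w,.40,.50,-.09,.06,.004,.018),300); show("floor",f)
    b=sorted(b,key=lambda r:-r[4])[:2]; return b
E
python3 - <<'E'
from h import *
movep((.455,-.03,.2),tool(-.265-np.pi/2))
p,hsv,w=get("wrist","w2"); b=gauge(w)
c=(b[0][0]+b[1][0])/2; d=b[0][0]-b[1][0]; d*=np.sign(d[1]); print("gauge c",c,"yaw",np.arctan2(d[1],d[0])-np.pi/2)
# top face incl. bevel: profile across channel
a=-.265; loc=(w[...,:2]-c)@rot(a); m=(abs(loc[...,0])<.02)&(abs(loc[...,1])<.055)
Y,Z=loc[m][:,1],w[m][:,2]
for y in np.arange(-.05,.051,.002):
    k=abs(Y-y)<.001
    if k.sum(): print(f"{y*1000:.0f}:{np.median(Z[k])*1000:.1f}",end=" ")
print(sense()["time_s"])
E
```

```text
wall [0.4625 0.0104] [0.0602 0.0252] -0.272 z 0.0397 1525
wall [ 0.4448 -0.0521] [0.0607 0.0251] -0.271 z 0.0397 1512
floor [ 0.4538 -0.021 ] [0.0895 0.0601] 1.299 z 0.01 2146
gauge c [ 0.4537 -0.0208] yaw -0.276137462145684
-50:213.5 -48:243.6 -46:255.7 -44:40.3 -42:40.0 -40:40.3 -38:40.1 -36:40.1 -34:40.1 -32:39.9 -30:40.0 -28:40.6 -26:253.5 -24:253.7 -22:254.2 -20:254.9 -18:257.6 -16:257.9 -14:257.9 -12:258.8 -10:258.0 -8:258.7 -6:258.9 -4:258.0 -2:258.0 0:258.1 2:257.6 4:255.8 6:254.1 8:253.8 10:253.9 12:10.7 14:10.0 16:10.2 18:10.1 20:26.9 22:37.8 24:39.3 26:40.1 28:40.5 30:255.3 32:240.8 34:212.0 36:225.5 38:225.7 40:228.4 42:235.5 44:237.5 46:238.7 48:240.3 50:242.3 3.8917
```

```bash
cat >> h.py <<'E'
GC=np.array([.4537,-.0208]); GY=-.272; TCPH=.063
def pick(approx):
    movep((approx[0],approx[1],.2),tool(.1-np.pi/2)); command_gripper(.042)
    p,hsv,w=get("wrist")
    b=blobs(w,box(w,.3,.62,-.42,-.1,.058,.09),250); show("lug",b)
    b=min(b,key=lambda r:np.linalg.norm(r[0]-approx))
    if np.linalg.norm(b[0]-approx)>.03 or abs(b[1][0]-.052)>.006: print("CHECK"); return False
    R=tool(b[2]-np.pi/2); under=b[3]-.070; z=under+TCPH
    movep((*b[0],.13),R)
    hit=move_l((*b[0],z),feed=.08,until_force=8)
    command_gripper(0,40); g=sense()["finger_gap"]
    print("hit",hit,"gap",g,"z",sense()["position"][2])
    if g<.010 or hit: return False
    move_l((*b[0],.2),feed=.15); print("gap",sense()["finger_gap"],"t",sense()["time_s"]); return True
def test():
    R=tool(GY-np.pi/2); n=rot(GY)@[0,1]
    movep((*GC,.16),R)
    move_l((*GC,.040+TCPH+.006),feed=.1)
    f0=sense()["wrist_force"]
    hit=move_l((*GC,.0105+TCPH),feed=.03,until_force=6)
    s=sense(); z=s["position"][2]; print("hit",hit,"base z",z-TCPH,"dF",s["wrist_force"]-f0,"gap",s["finger_gap"],"t",s["time_s"])
    return z-TCPH
E
python3 - <<'E'
from h import *
if pick(np.array([.3979,-.175])): test()
p,_,w=get("wrist","w3")
E
```

```text
lug [ 0.4281 -0.2973] [0.0523 0.0154] 0.105 z 0.0733 1449
lug [ 0.4097 -0.2408] [0.0519 0.0146] 0.26 z 0.0736 1142
lug [ 0.3981 -0.1748] [0.0516 0.0143] 0.098 z 0.0738 918
hit False gap 0.013060451476163196 z 0.06716880974568588
gap 0.013689750443472013 t 7.8333
hit True base z 0.03764700443812466 dF [ 0.258  -0.5631  2.9192] gap 0.013174661314477271 t 9.7167
```

It stopped at the mouth, so I try small lateral offsets to rule out misalignment.

```bash
cat >> h.py <<'E'
def retry(offs=(.001,-.001,.002,-.002)):
    n=rot(GY)@[0,1]
    for o in offs:
        x=GC+o*n
        move_l((*x,.040+TCPH+.003),feed=.05); f0=sense()["wrist_force"]
        hit=move_l((*x,.0105+TCPH),feed=.03,until_force=6)
        s=sense(); z=s["position"][2]-TCPH; df=s["wrist_force"]-f0
        print("off",o,"hit",hit,"base z",round(z,4),"lateral",round(float(df[:2]@n),2),"Fz",df[2].round(2))
        if z<.03: return z
    return z
E
python3 - <<'E'
from h import *
retry(); p,_,w=get("wrist","w4"); print(sense()["time_s"])
E
```

```text
off 0.001 hit True base z 0.0382 lateral -1.77 Fz 4.03
off -0.001 hit True base z 0.0373 lateral -0.22 Fz 8.35
off 0.002 hit True base z 0.0387 lateral -0.49 Fz 2.98
off -0.002 hit True base z 0.0374 lateral 2.35 Fz 3.5
12.5833
```

View pics/w4.png

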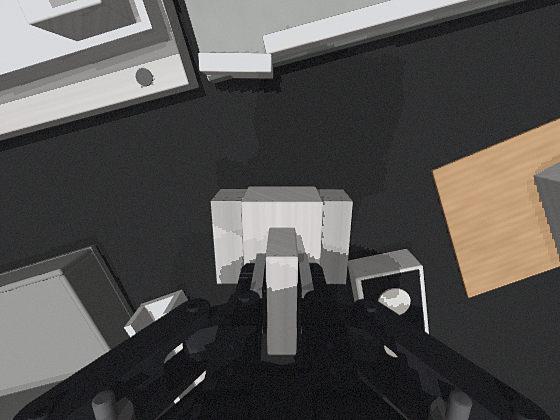

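```bash
python3 - <<'E'
from h import *
retry((-.0015,-.0012,-.0018)); s=sense(); print(s["time_s"],s["finger_gap"],s["wrist_force"])
E
```

```text
off -0.0015 hit True base z 0.0373 lateral 1.4 Fz 3.58
off -0.0012 hit True base z 0.0373 lateral 0.95 Fz 8.83
off -0.0018 hit True base z 0.0374 lateral 1.38 Fz 2.82
14.7 0.013489093079392098 [0.6943 1.3123 1.7967]
```

```bash
python3 - <<'E'
from h import *
x=sense()["position"]
command_gripper(.03); sleep(.3); move_l((x[0],x[1],.2),feed=.2)
p,_,w=get("wrist","w5")
show("lug",blobs(w,box(w,.38,.53,-.1,.08,.058,.13),250))
gauge(w); print(sense()["time_s"])
E
```

```text
lug [ 0.4526 -0.0206] [0.0802 0.0431] -0.272 z 0.0726 4384
wall [0.4629 0.0126] [0.0607 0.0207] -0.27 z 0.0399 1255
wall [ 0.4444 -0.0542] [0.0602 0.0208] -0.271 z 0.0399 1258
16.0083
```

Released, the foot sits centred on both bevels with its base at about 37 mm, so it is oversize. It goes to the reject box.

```bash
cat >> h.py <<'E'
TC=np.array([.4265,.2465]); TY=.025
def grip_at(c,yaw,z,up=.2):
    R=tool(yaw-np.pi/2); movep((*c,z+.05),R); move_l((*c,z),feed=.1,until_force=8)
    command_gripper(0,40); print("gap",sense()["finger_gap"]); move_l((*c,up),feed=.15)
def put(c,yaw,under,opening=.034):
    R=tool(yaw-np.pi/2); movep((*c,.2),R)
    move_l((*c,under+TCPH+.03),feed=.2)
    hit=move_l((*c,under+TCPH-.002),feed=.05,until_force=5); s=sense()
    print("put hit",hit,"under",s["position"][2]-TCPH,"gap",s["finger_gap"])
    command_gripper(opening); sleep(.2); move_l((*c,.2),feed=.2); print("t",sense()["time_s"])
def reject(ty): put(TC+rot(TY)@[0,ty],TY,.006)
E
python3 - <<'E'
from h import *
grip_at((.4526,-.0206),-.272,.0373+TCPH); reject(.07)
p,_,w=get("wrist","w6"); show("lug",blobs(w,box(w,.3,.55,.1,.4,.058,.13),250)); show("rim",blobs(w,box(w,.3,.55,.1,.4,.036,.046),100))
if pick(np.array([.4097,-.2408])): test()
E
```

```text
gap 0.013754147514146043
put hit True under 0.005636544589309178 gap 0.01366789756610875
t 21.9333
lug [0.4242 0.3164] [0.0517 0.0135] 0.025 z 0.0748 959
rim [0.4126 0.2442] [0.2301 0.1203] -1.537 z 0.0396 5600
rim [0.3529 0.3144] [0.0651 0.0062] -1.534 z 0.0395 346
lug [ 0.5837 -0.4145] [0.0183 0.0037] 0.607 z 0.0684 581
lug [ 0.4286 -0.2974] [0.0515 0.0149] 0.101 z 0.0736 1164
lug [ 0.4099 -0.2411] [0.0518 0.0143] 0.264 z 0.0738 971
hit False gap 0.013083794881849598 z 0.06718526064696695
gap 0.013352509257834082 t 27.0167
hit True base z 0.03772025400571692 dF [ 0.6474 -0.4837  4.7292] gap 0.013571725602787587 t 29.1
```

View pics/w6.png

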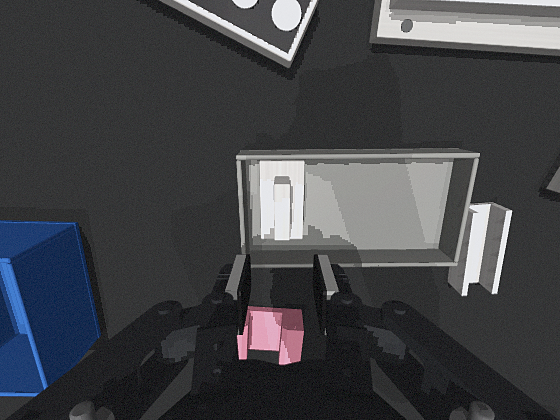

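Foot 1 stands in the reject box at (282,200). Foot 2 also stopped at the mouth, so I run the same offset check.

```bash
python3 - <<'E'
from h import *
z=retry((-.0005,.0005,-.001,-.0015))
if z>.03:
    x=sense()["position"]
    command_gripper(.03); sleep(.3); move_l((x[0],x[1],.2),feed=.2)
    p,_,w=get("wrist","w7")
    show("lug",blobs(w,box(w,.38,.53,-.1,.08,.055,.13),250))
    show("lugtop",blobs(w,box(w,.38,.53,-.1,.08,.085,.13),150))
    gauge(w)
print(sense()["time_s"])
E
```

```text
off -0.0005 hit True base z 0.0374 lateral 0.4 Fz 3.71
off 0.0005 hit True base z 0.0379 lateral -0.89 Fz 2.82
off -0.001 hit True base z 0.0373 lateral -0.75 Fz 8.05
off -0.0015 hit True base z 0.0374 lateral 1.09 Fz 5.22
lug [ 0.4531 -0.0206] [0.0803 0.0431] -0.27 z 0.0726 4403
lugtop [ 0.453  -0.0207] [0.0525 0.0139] -0.271 z 0.1072 1265
wall [0.4631 0.0125] [0.0603 0.0207] -0.274 z 0.0399 1259
wall [ 0.4445 -0.0543] [0.0603 0.0208] -0.271 z 0.0399 1256
33.1917
```

Foot 2 gives the same result: centred on the bevels, 43 mm wide, base at 37 mm. It is oversize too. Reject it, then take foot 3.

```bash
python3 - <<'E'
from h import *
grip_at((.4531,-.0206),-.271,.0373+TCPH); reject(.0)
p,_,w=get("wrist"); show("lug",blobs(w,box(w,.3,.55,.1,.4,.058,.13),250))
if pick(np.array([.4285,-.2974])): test()
E
```

```text
gap 0.013500221563046278
put hit True under 0.00551727208211282 gap 0.013616737928961394
t 38.8917
lug [0.4242 0.316 ] [0.0519 0.0148] 0.016 z 0.0746 1200
lug [0.4253 0.2465] [0.0518 0.0135] 0.024 z 0.0748 965
lug [ 0.59   -0.4131] [0.0307 0.0065] 0.517 z 0.0764 1238
lug [ 0.4282 -0.2975] [0.0524 0.0136] 0.101 z 0.0739 955
hit False gap 0.013350458672626683 z 0.0673383762797492
gap 0.013287125203090002 t 43.9333
hit True base z 0.03770604420433728 dF [-0.8299 -1.8488  3.6575] gap 0.013599129396773511 t 46.1917
```

```bash
python3 - <<'E'
from h import *
z=retry((-.0005,-.0008,-.001,-.0013,-.0018,.0005))
if z>.03:
    x=sense()["position"]
    command_gripper(.03); sleep(.3); move_l((x[0],x[1],.2),feed=.2)
    p,_,w=get("wrist","w8")
    show("lug",blobs(w,box(w,.38,.53,-.1,.08,.055,.13),250))
    show("lugtop",blobs(w,box(w,.38,.53,-.1,.08,.085,.13),150))
    gauge(w)
    movep((.643,.06,.24),tool(0.)); p,_,w=get("wrist","w9")
    show("foot0 lug",blobs(w,box(w,.55,.72,-.05,.2,.085,.13),100))
    show("foot0 block",blobs(w,box(w,.55,.72,-.05,.2,.056,.07),100))
print(sense()["time_s"])
E
```

```text
off -0.0005 hit True base z 0.0375 lateral -0.52 Fz 4.36
off -0.0008 hit True base z 0.0375 lateral -0.29 Fz 7.09
off -0.001 hit True base z 0.0374 lateral 0.96 Fz 7.18
off -0.0013 hit True base z 0.0375 lateral 0.41 Fz 7.06
off -0.0018 hit True base z 0.0376 lateral 1.6 Fz 3.75
off 0.0005 hit True base z 0.0379 lateral -2.23 Fz 3.0
lug [ 0.4527 -0.0205] [0.0807 0.043 ] -0.271 z 0.0726 4397
lugtop [ 0.4528 -0.0214] [0.0526 0.0141] -0.267 z 0.1071 1274
wall [0.4628 0.0126] [0.0609 0.0209] -0.271 z 0.0399 1262
wall [ 0.4442 -0.0543] [0.0605 0.0207] -0.27 z 0.0399 1253
foot0 lug [0.6413 0.0406] [0.0521 0.0148] -0.028 z 0.0975 979
foot0 block [0.6414 0.0408] [0.0798 0.0373] -0.037 z 0.0627 1512
53.0333
```

View pics/w8.png

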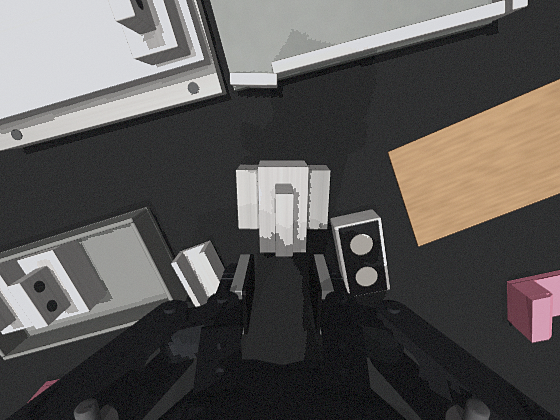

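View pics/w9.png

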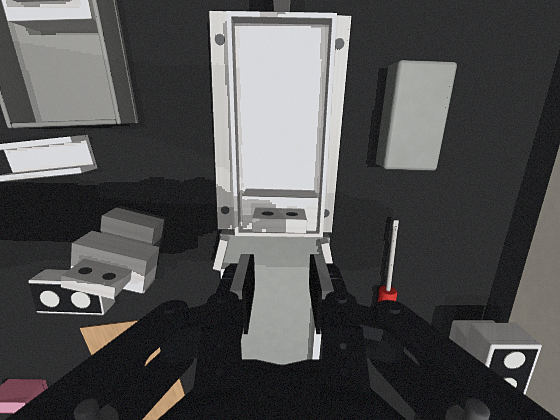

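The foot already in the tray measures 37 mm wide. All three tested feet measure 43 mm, which agrees with the gauge. Reject foot 3, then measure the tray, rails and tab.

```bash
python3 - <<'E'
from h import *
grip_at((.4527,-.0209),-.270,.0373+TCPH); reject(-.07)
p,_,w=get("wrist","w10"); show("tote lug",blobs(w,box(w,.3,.55,.1,.4,.058,.13),250))
movep((.64,-.12,.25),tool(0.)); p,_,w=get("wrist","w11"); np.save("pics/w11.npy",w)
show("rails",blobs(w,box(w,.54,.73,-.26,.03,.029,.035),60))
show("stop",blobs(w,box(w,.54,.73,-.30,-.2,.037,.045),60))
show("lower",blobs(w,box(w,.54,.73,-.26,.03,.012,.020),200))
movep((.64,.12,.25),tool(0.)); p,_,w=get("wrist","w12"); np.save("pics/w12.npy",w)
show("tab",blobs(w,box(w,.58,.70,.2,.32,.085,.11),60))
show("trayrim",blobs(w,box(w,.54,.73,-.02,.25,.0455,.053),100))
show("trayfloor",blobs(w,box(w,.54,.73,-.02,.25,.0262,.032),300))
show("deck",blobs(w,box(w,.54,.73,-.02,.26,.021,.0255),100))
show("foot0",blobs(w,box(w,.58,.70,0,.1,.085,.11),60))
print(sense()["time_s"])
E
```

```text
gap 0.013423580028391485
put hit True under 0.005236405599765681 gap 0.013360214658404614
t 59.5083
tote lug [0.424  0.3158] [0.0521 0.0151] 0.023 z 0.0744 1481
tote lug [0.425  0.2462] [0.0525 0.0145] 0.025 z 0.0747 1207
tote lug [0.4278 0.1772] [0.0515 0.0143] 0.027 z 0.0748 959
rails [ 0.5645 -0.1174] [0.2273 0.0189] 1.539 z 0.0318 1682
rails [ 0.6972 -0.1066] [0.1983 0.0193] 1.539 z 0.0316 1522
rails [ 0.6413 -0.2454] [0.08  0.002] -0.026 z 0.0319 157
stop [ 0.6422 -0.2511] [0.0806 0.0131] -0.041 z 0.0395 549
stop [ 0.6745 -0.2918] [0.0309 0.0123] 0.425 z 0.0438 192
lower [ 0.6303 -0.1255] [0.2413 0.132 ] 1.539 z 0.0158 18039
tab [0.6443 0.2532] [0.0499 0.0134] 1.563 z 0.0938 1140
trayrim [0.642  0.1334] [0.1903 0.1002] 1.554 z 0.0487 1805
trayrim [0.6417 0.0588] [0.0789 0.0016] -0.029 z 0.0493 169
trayfloor [0.6419 0.1265] [0.1963 0.0925] 1.554 z 0.0278 11470
deck [0.6001 0.1225] [0.2278 0.0642] 1.535 z 0.0239 3086
deck [0.6784 0.1257] [0.2159 0.0608] 1.539 z 0.0237 2003
foot0 [0.6413 0.0407] [0.0519 0.015 ] -0.03 z 0.0972 847
62.375
```

View pics/w11.png

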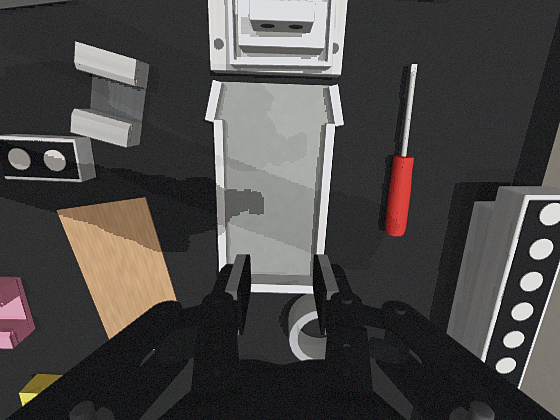

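View pics/w12.png

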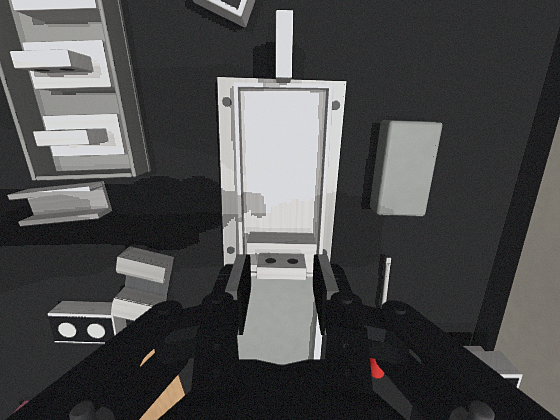

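```bash
python3 - <<'E'
from h import *
w=np.load("pics/w11.npy"); o=np.array([.634,-.0005]); a=-.032
L=(w[...,:2]-o)@rot(a); Z=w[...,2]
for y in np.arange(-.23,-.02,.03):
    s=abs(L[...,1]-y)<.004
    r=lambda k:np.round(np.nanpercentile(L[...,0][k],[2,98])*1000,1)
    m=s&(abs(Z-.032)<.0025)&(abs(L[...,0])<.08); print(round(y,3),"left rail",r(m&(L[...,0]<0)),"right",r(m&(L[...,0]>0)),"floor",r(s&(abs(Z-.016)<.003)&(abs(L[...,0])<.062)))
m=(abs(Z-.016)<.002)&(abs(L[...,0])<.05); print("floor y",np.percentile(L[...,1][m],[.5,99.5]))
w=np.load("pics/w12.npy"); L=(w[...,:2]-o)@rot(a); Z=w[...,2]
m=(abs(Z-.024)<.0025)&(L[...,1]>-.02)&(L[...,1]<.25)&(abs(L[...,0])<.08)
print("upper deck x",np.nanpercentile(L[...,0][m],[.3,99.7]),"y",np.nanpercentile(L[...,1][m],[.3,99.7]))
m=(abs(Z-.049)<.003)&(L[...,1]>-.02)&(L[...,1]<.25)
for y in np.arange(.06,.22,.03):
    s=m&(abs(L[...,1]-y)<.004); print("tray rim",round(y,2),np.nanpercentile(L[...,0][s],[2,98]))
s=m&(abs(L[...,0])<.03); print("rim y",np.nanpercentile(L[...,1][s],[1,99]))
E
```

```text
-0.23 left rail [-66.3 -63.5] right nan floor [-53.2  54.4]
-0.2 left rail [-66.5 -57.3] right [57.3 66.2] floor [-54.3  54.9]
-0.17 left rail [-66.5 -56.7] right [57.5 66.4] floor [-55.8  55.5]
-0.14 left rail [-65.4 -57. ] right [57.9 66.4] floor [-54.7  55.8]
-0.11 left rail [-65.5 -57.3] right [57.7 66.4] floor [-54.5  55.2]
-0.08 left rail [-65.6 -56.6] right [57.8 67.1] floor [-54.7  55.4]
-0.05 left rail [-67.2 -56.7] right [57.6 70.4] floor [-54.3  55.5]
-0.02 left rail [-69.6 -59.2] right [59.7 70.7] floor [-57.3  58.3]
floor y [-0.2446 -0.0051]
upper deck x [-0.0693  0.0703] y [0.0123 0.2353]
tray rim 0.06 [-0.0445  0.0538]
tray rim 0.09 [-0.0453  0.0543]
tray rim 0.12 [-0.0459  0.0537]
tray rim 0.15 [-0.0464  0.0528]
tray rim 0.18 [-0.2212  0.0526]
tray rim 0.21 [-0.0473  0.0523]
rim y [0.0095 0.2293]
  return np.nanmean(a, axis, out=out, keepdims=keepdims)
```

```bash
cat >> h.py <<'E'
SO=np.array([.634,-.0005]); SA=-.032
def tabpose(x,y,yaw):
    """station coords of tray centre -> world xy of tab grip, tool rotation"""
    c=np.array([x,y])+rot(yaw)@[0,.137]
    return rot(SA)@c+SO, tool(SA+yaw)
def rep(t):
    s=sense(); print(t,"pos",s["position"],"F",s["wrist_force"].round(1),"M",s["ft_torque"].round(2),"gap",round(s["finger_gap"],4),"t",s["time_s"])
E
python3 - <<'E'
from h import *
c,R=tabpose(.004,.1194,.0187); print(c); Z=.077
command_gripper(.05); movep((*c,.18),R); move_l((*c,Z),feed=.15,until_force=8); command_gripper(0,120); rep("grip")
c,R=tabpose(.0003,.075,0); move_l((*c,Z),R,feed=.05); rep("aligned")
c,R=tabpose(.0003,.02,0); move_l((*c,Z),R,feed=.05); rep("mid")
p,_,w=get("scene"); cv2.imwrite("pics/s1.png",cv2.resize(p[200:340,100:440,::-1],None,fx=2,fy=2))
E
```

```text
[0.6436 0.2557]
grip pos [0.644  0.256  0.0783] F [-1.7  0.1  5.8] M [ 0.04  0.38 -0.26] gap 0.0125 t 64.5917
aligned pos [0.642  0.2129 0.0783] F [0.1 3.9 6.3] M [ 0.64  0.12 -0.06] gap 0.0127 t 65.6333
mid pos [0.6402 0.1585 0.0782] F [-0.5  5.4  6.5] M [ 0.78  0.16 -0.08] gap 0.0129 t 66.8833
```

View pics/s1.png

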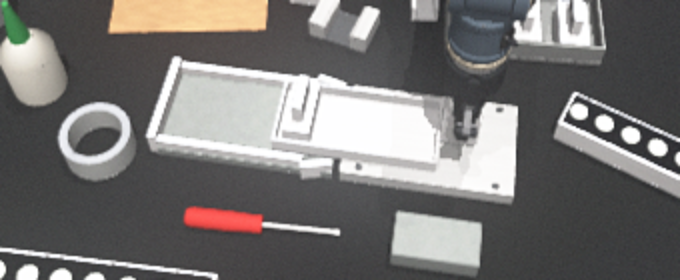

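Tray is level with its front between the flares, and the foot is upright. I carry on, then lower it past the step.

```bash
python3 - <<'E'
from h import *
Z=.077
for y in (-.04,-.114):
    c,R=tabpose(.0003,y,0); move_l((*c,Z),R,feed=.05); rep(y)
hit=move_l((*c,Z-.0085),feed=.02,until_force=15); rep(f"down {hit}")
Z=sense()["position"][2]
c,R=tabpose(.0003,-.140,0); hit=move_l((*c,Z),R,feed=.03,until_force=12); rep(f"stop {hit}")
p,_,w=get("scene"); cv2.imwrite("pics/s2.png",cv2.resize(p[200:340,100:440,::-1],None,fx=2,fy=2))
E
```

```text
-0.04 pos [0.6386 0.0991 0.0784] F [-0.1  5.8  7.7] M [ 1.11  0.18 -0.13] gap 0.0127 t 68.2833
-0.114 pos [0.6346 0.0225 0.0764] F [-0.2  1.  -4.1] M [ 0.77 -0.03 -0.02] gap 0.0126 t 69.9167
down True pos [0.6353 0.0227 0.0702] F [-0.6  0.   3.7] M [ 0.01  0.12 -0.01] gap 0.0127 t 70.3167
stop True pos [0.6344 0.0025 0.0703] F [-0.8 -0.   4. ] M [-0.36 -0.01  0.04] gap 0.0126 t 71.075
```

View pics/s2.png

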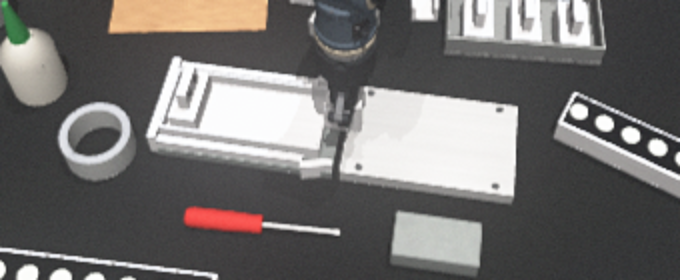

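```bash
python3 - <<'E'
from h import *
Z=.0703
c,R=tabpose(.0003,-.1375,0); hit=move_l((*c,Z),R,feed=.015,until_force=15); sleep(.3); rep(f"push {hit}")
command_gripper(.04); rep("open"); p0=sense()["position"]; move_l((p0[0],p0[1],.22),feed=.15)
movep((.64,-.10,.27),tool(0.)); p,_,w=get("wrist","w13")
L=(w[...,:2]-SO)@rot(SA); Z=w[...,2]
for nm,z0,z1 in(("rim",.0375,.0445),("floor",.018,.0225),("block",.051,.059),("lug",.083,.097),("tab",.075,.095)):
    m=(Z>z0)&(Z<z1)&(abs(L[...,0])<(.056 if nm!="tab" else .02))&(L[...,1]>(-.2445 if nm!="tab" else -.03))&(L[...,1]<.05)
    if m.any(): b=max(blobs(np.dstack([L,Z]),m,40),key=lambda r:r[4]); show(nm,[b])
m=(abs(Z-.020)<.004)&(abs(L[...,0])<.04)&(L[...,1]>-.19)&(L[...,1]<-.03)
A=np.c_[L[m],np.ones(m.sum())]; print("floor plane tilt",np.linalg.lstsq(A,Z[m],rcond=None)[0])
for x in(-.03,0,.03):
    m=(abs(L[...,0]-x)<.006)&(Z>.036)&(Z<.0445)&(L[...,1]<-.2); print("front gap rim/stop y",np.round(np.sort(np.unique(L[...,1][m].round(3))),3))
p,_,_=get("top"); cv2.imwrite("pics/t2.png",cv2.resize(p[:,:,::-1],(800,600)))
print(sense()["time_s"])
E
```

```text
push False pos [0.6344 0.0025 0.0702] F [-1.4  6.4  5. ] M [ 1.01  0.06 -0.07] gap 0.0129 t 71.9667
open pos [ 0.634  -0.0018  0.07  ] F [ 0.  -0.3  0.2] M [ 0.02 -0.02  0.03] gap 0.0399 t 72.3417
rim [ 0.0021 -0.1347] [0.2212 0.1024] -1.555 z 0.0407 1432
floor [ 0.0015 -0.1205] [0.1831 0.0923] 1.569 z 0.0198 9023
block [ 0.0042 -0.2118] [0.0753 0.0374] -0.018 z 0.0546 892
lug [0.0018 0.0004] [0.0498 0.0139] 1.567 z 0.0858 809
tab [0.0017 0.0004] [0.0498 0.0139] 1.565 z 0.0858 810
floor plane tilt [-0.0022  0.0006  0.0198]
front gap rim/stop y [-0.256 -0.255 -0.254 -0.253 -0.252 -0.251 -0.25  -0.249 -0.248 -0.247
 -0.246 -0.245 -0.244 -0.243 -0.242 -0.241 -0.24 ]
front gap rim/stop y [-0.256 -0.255 -0.254 -0.253]
front gap rim/stop y [-0.349 -0.348 -0.345 -0.342 -0.341 -0.34  -0.339 -0.337 -0.336 -0.335
 -0.334 -0.331 -0.33  -0.328 -0.327 -0.326 -0.325 -0.324 -0.323 -0.322
 -0.321 -0.32  -0.319 -0.318 -0.317 -0.316 -0.315 -0.314 -0.313 -0.312
 -0.311 -0.31  -0.309 -0.308 -0.307 -0.306 -0.305 -0.304 -0.303 -0.302
 -0.301 -0.3   -0.299 -0.298 -0.297 -0.257 -0.256 -0.255 -0.254 -0.253
 -0.252 -0.25  -0.249 -0.248 -0.247 -0.246 -0.244 -0.243 -0.242 -0.241
 -0.24 ]
74.1083
```

View pics/w13.png

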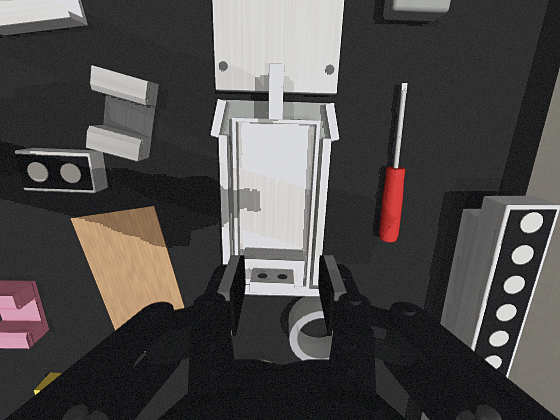

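View pics/t2.png

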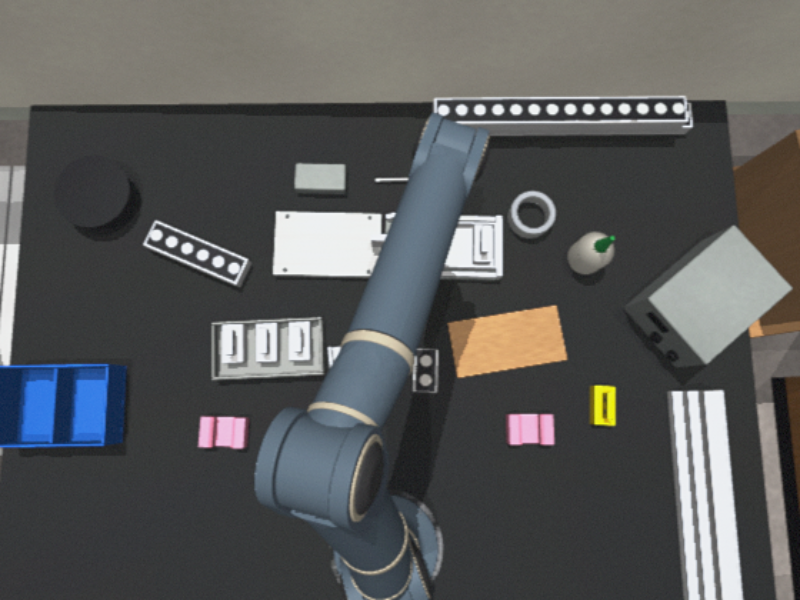

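```bash
python3 - <<'E'
from h import *
rep("end"); finish_job()
E
```

```text
end pos [ 0.6397 -0.0983  0.2686] F [ 0.5 -0.2 -0.1] M [ 0.01 -0.01 -0.01] gap 0.0403 t 74.1083
the job is handed in; nothing more can be done
```

All three feet were oversize and are in the reject box. The tray, still holding only its original foot, is home on the lower deck. I handed the job in at about 74 s.

- **Sorting:** I tried the feet from left to right; the fourth place was empty. Each stopped at the gauge's mouth with its base at about 37 mm, at several small sideways offsets. Released, each settled centred on the bevels. They measure about 43 mm wide, against about 37 mm for the foot already in the tray. All three stand upright in the reject box.
- **Tray:** I slid it by its tab along the upper deck, held it level past the step, lowered it about 8 mm and pushed it to the end stop.
- **Last checks:** The tray centre is at y = −134.7 mm in the station frame (home is −135), and the floor's fitted tilt is about 0.1°. The last push held against the stop at about 6 N. The foot is upright in it. The gripper is clear, with no force on the wrist.
- **Disagreements:** The overhead and scene cameras differed by about 2–3 mm, so I used the wrist camera for anything needing precision. My direct reading of the gap between tray rim and end stop was inconclusive because the two surfaces merged in the depth image. Contact there rests on the tray's position and the push force.

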